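Clamp the tube on the smithy bench

TASK

Two tube clamps of the same kind stand open on the smith's bench, and a steel tube lies in one of them. Close that one: first swing its hinged half over the tube until it is fully down, then swing its bolt up until it stands upright in the slot of the hinged half. Leave the tube lying where it is and do not touch the empty clamp; the nut need not be tightened.

Things in the scene. Friction and masses are not known exactly. Their poses are not given: they have to be found in the camera images.
- clamp: Clamp holding the tube: grey base 150 x 100 x 12 mm, fixed to the bench, with a 250 mm rail along y and two V rests. Origin: on the bench under the saddle; z up, y along the tube, whose axis is at x=0, z=50 mm. The hinged half turns about an axis along y at x=-42, z=50; the swing bolt about one at x=64, z=25 mm. The half's slot is over the bolt when down.
- clamp_cap (a joint): Angle of the hinged half: 0 = fully down, 1.57 = lug points up, 2.0 = leans open to the clamp's -x; starts at 1.4 to 1.75. Steel arch 40 mm wide along y; at its free end a flat lug 12 mm thick, 72 to 122 mm from the hinge, its end split by an open 16 mm slot. Down: lug top at z=63, arch top at z=85 mm. Stiff hinge, stays where left; 1 to 4 N at the lug moves it.
- clamp_bolt (a joint): Angle of the swing bolt: 0 = upright (in the slot when the hinged half is down), 1.4 = leans out to the clamp's +x; starts at 0.85 to 1.15. Bolt 12 mm thick, 112 mm long from its pivot; tall dark hex nut, 24 mm across flats (flats to the clamp's +y and -y), 55 to 100 mm along it. Stiff pivot, stays where left; 1.5 to 2.5 N at the nut moves it.
- clamp_cap_lug (a point): Middle of the hinged half's lug, 108 mm from the hinge; 40 mm wide along the clamp's y, free on both sides. At angle q it is at x = -42 + 108 cos q - 7 sin q, z = 50 + 108 sin q + 7 cos q (mm, clamp frame, y = 0).
- clamp_bolt_nut (a point): Point on the axis of the tall nut on the swing bolt, 82.5 mm from the pivot, 17.5 mm below the nut's top. At angle q it is at x = 64 + 82.5 sin q, z = 25 + 82.5 cos q (mm, clamp frame, y = 0).
- tube: The steel tube in the clamp, 48 mm in diameter, 280 mm long, lying loose along the clamp's y with its axis 50 mm above the bench. Origin at its middle, on its axis; y along it.
- spare: The empty clamp, the same in every size and also open, with no tube in it; frame as for the clamp that holds the tube. Not to be touched.

How it is judged:
On the way, in this order (a step that is already met when the one before it is completed fails the run):
1. the hinged half is fully down over the tube, the bolt still out of the way (value of joint clamp_cap below 0.12 rad and value of joint clamp_bolt above 0.4 rad), for 0.2 s.
2. the bolt stands upright in the slot (value of joint clamp_cap below 0.12 rad and value of joint clamp_bolt below 0.15 rad), for 0.2 s.
At the end, for the whole second after the job is handed in: The hinged half is down over the tube (within 0.12 rad), the bolt is upright in its slot (within 0.15 rad), and the tube lies still within 20 mm of where it was (all of step 2 and distance of tube from where it was at the start of the episode below 0.02 m and linear speed of tube below 0.02 m/s); the robot touches nothing.
It fails at once if the bolt is swung up into the way (under 0.4 rad) while the hinged half is still open (over 0.2 rad) (value of joint clamp_cap above 0.2 rad and value of joint clamp_bolt below 0.4 rad).
It fails at once if the empty clamp is touched with more than 2 N (contact force between spare and the fingers above 2 N or contact force between spare and the arm above 2 N).
It also fails if it takes over 48 s, if anything falls off the work surface, if the arm or the gripper's body presses on something with over 40 N, if the wrist force passes 120 N, or if a joint passes its speed limit or range.

ROBOT

A 6-joint arm with a two-finger parallel gripper is mounted at the origin on the work surface. World frame = base frame: x ahead of the robot, y to its left, z up, the work surface at z = 0. Lengths are in m, angles in rad, forces in N, time in s.
With the tool pointing down it reaches from about 0.35 to 0.775 m from the base axis. Payload 7.3 kg.
Tool frame: the origin (TCP) lies at the very end of the fingers, on their centre line; the grasp point (between the pads) lies grip_point_offset behind it (grip_point_offset is the distance from the TCP to the grasp point, in m); z points along the fingers, y is the direction in which the jaws open and shut (so a half turn about z gives the same grasp; the last joint's range is limited). The gripper opens to 92 mm and grips with 3 to 60 N. Pads are 19 mm wide; open, the fingers measure 130 mm over their backs; the gripper's body (75 mm by 190 mm) begins 47 mm behind the grasp point.
Start: joints at [0.999, 0.342, 1.524, -0, 1.275, -0.146], TCP at [0.217, 0.478, 0.227] pointing down, gripper open.
Joint ranges: [-2.53, 2.53], [-0.77, 2.02], [0.04, 2.7], [-1, 4.14], [0.28, 2.66], [-3.11, 3.11]. Speed limits (rad/s): [2.57, 2.57, 3.14, 3.14, 3.14, 3.14].

INTERFACE

Orientations are given as [roll, pitch, yaw] about the fixed x, y, z axes, in that order (R = Rz(yaw) Ry(pitch) Rx(roll)).
In Python, from cell import * gives the robot as it stands.
- The arm moves only by the shell command python3 -m inch 'ROWS' [OPENING] [FORCE]. ROWS is JSON, a list that holds one entry, the list of rows, each a list of 4 numbers: the shift along the tool's x, y, z in mm, then the turn about the tool's z in rad. In form: [[[x, y, z, roll], ...]]. A call has 1 to 10 rows; each row shifts and turns the commanded pose from where the row before left it, along the tool's axes as they then stand; what a row does not reach is not made up. A row lasts 1/8 s, in which the tool goes at most 62.5 mm and 10.7 degrees, less where a joint would pass 70% of its speed; a pose out of reach is approached as far as the arm can. A call with a gripper value outside its range is refused whole. OPENING is the closure, from -1 (fully open) to 1 (shut), set as the call begins (- or left out, the last holds). The fingers move at their own pace and stop on an object; FORCE is the grip in N (left out, the last holds). Time passes only in rows, so rows that do not move let the fingers close. It gives the time, the measured TCP pose, the force and the opening at its end, in the units of the state.
- observe(): the state, without advancing time (a new reading comes with each control period).
- read_camera(name): name is "scene" or "top" or "wrist"; returns a dict with "img" (480x640x3 uint8, blue, green, red), "fx", "fy", "cx", "cy" (pixels), "eye" and "rotation" of the camera in the world; the wrist camera has in their place "T_tool_cam" (4x4, takes a point from camera to tool coordinates, whose origin is the TCP and whose axes are the flange's). Camera axes: x right, y down, z forward; pixel columns grow to the right and rows downward; lengths in m; the calibration is good to about 2 mm. A picture is of the moment at which its call begins: read the wrist's pose just before it. There is no depth.
- hand_in(): hands the job in, once; it reports no verdict.
Trained networks look in the newest picture that a camera, given by its name, has taken for a name from the list of things; names that differ only in an ending like _2 or _b are one class to them, and where a whole thing is asked for, a point or a joint stands for the part that bears it (a point fixed in the world has none). Each returns a list of dicts, best first, with "conf" (0 to 1); they miss things now and then, are a little off and sometimes report something else, mostly with a low value. They report only what shows in the picture. A call takes as long as a camera call.
- boxes_of(camera, label): "at" ([row, column] in pixels, amid what is visible of it).
- place_of(camera, label): "at" ([row, column] in pixels: a listed point, or the origin of a listed thing).
The state is a dict: "time": time; "qpos": joint angles; "qvel": joint speeds; "joint_efforts": joint torques, N m; "tool_pos": TCP position; "tool_rot": TCP orientation; "contact_force": force on the tool from outside, world axes, zero at the start; "torque": the same for the moment, N m; "opening": finger opening in m.
Only numpy, scipy, OpenCV 4.12 (cv2) and the standard library are available. Lean on these libraries where they do the work, as an engineer would, in place of code of your own. Each camera call takes 0.05 s, during which the arm holds its last target. There are 200 camera calls.

## Working session

There is one attempt and no reset: what is moved stays moved. The work goes in short steps, Python scripts to look and compute and a shell command to move; the robot and the scene stay as the last step left them, time stands still between calls to the robot, and variables do not carry over. Pictures are saved under pics/ and viewed, about 8 in all and at most 12, crops included, and the job is handed in when it is done.

```bash
mkdir -p pics; ls; python3 - <<'E'
from cell import *
import cv2
s=observe();print(s)
for c in("scene","top"):
    d=read_camera(c);cv2.imwrite(f"pics/{c}0.png",d["img"])
    print(c,d["fx"],d["fy"],d["cx"],d["cy"],d["eye"],d["rotation"])
    for l in("clamp","tube","clamp_cap_lug","clamp_bolt_nut","spare"):
        print(l,[(x["at"],round(x["conf"],2)) for x in place_of(c,l)])
E
```

```text
pics
{'time': 0.0, 'qpos': array([ 9.99012506e-01,  3.42731823e-01,  1.52502429e+00, -7.57766909e-06,
        1.27540674e+00, -1.46038326e-01]), 'qvel': array([-5.36603796e-04, -3.64595804e-05, -9.60897319e-04, -1.89934809e-04,
       -1.78064913e-03, -4.22164971e-04]), 'joint_efforts': array([-3.14480189e-03, -4.31243420e+01, -2.44214022e+01,  7.14499829e-02,
        5.61124727e-02, -1.19364522e-04]), 'tool_pos': array([0.21659875, 0.477782  , 0.22603771]), 'tool_rot': array([-3.14003811e+00, -2.21326109e-04,  2.71584920e+00]), 'contact_force': array([-0.23176636, -0.59033947,  0.19515095]), 'torque': array([ 0.0053452 , -0.02920768,  0.00552908]), 'opening': 0.09170046994346348}
scene 617.4095507735667 617.4095507735667 316.5853505462012 244.294187500982 [ 0.92026613 -0.41433392  0.81532397] [-2.46457222 -0.01479725  0.78995796]
clamp [([365.5, 204.6], 0.74), ([195.0, 394.3], 0.7)]
tube [([343.5, 207.9], 0.65)]
clamp_cap_lug [([284.6, 175.3], 0.94)]
clamp_bolt_nut [([410.4, 259.2], 0.57)]
spare [([192.1, 393.3], 0.8)]
top 442.58774224775703 442.58774224775703 315.8665981693494 241.86116757011547 [ 0.46639624 -0.00240154  0.75868306] [-3.09939066 -0.02947925 -1.58232978]
clamp [([232.4, 429.1], 0.89)]
tube [([231.4, 430.7], 0.92), ([233.7, 427.5], 0.25)]
clamp_cap_lug [([256.5, 456.7], 0.7)]
clamp_bolt_nut [([144.9, 441.3], 0.76)]
spare [([253.0, 162.7], 0.87)]
```

View pics/scene0.png

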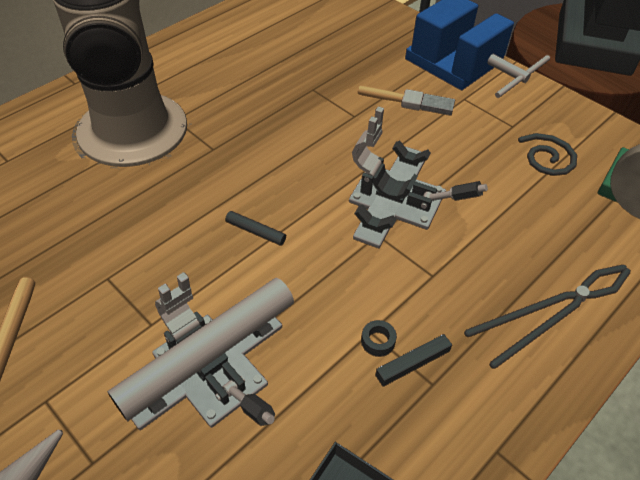

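View pics/top0.png

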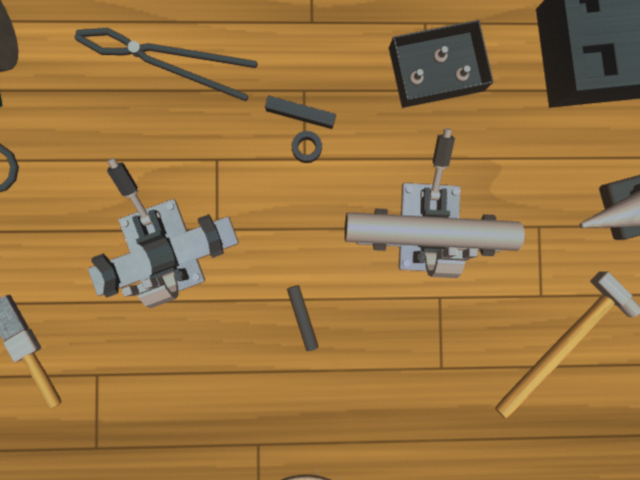

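The tube clamp is at top (231,430), with its bolt pointing away from the robot (nut at (145,441)) and its lug nearer the robot. The spare is at top (253,163), well to the left. Next I fit the pose and joint angles.

```bash
cat > h.py <<'E'
from cell import *
import numpy as np
from scipy.optimize import least_squares
from scipy.spatial.transform import Rotation as R
def proj(d,p):
    c=R.from_euler('xyz',d["rotation"]).as_matrix().T@(np.asarray(p)-d["eye"])
    return np.array([d["cy"]+d["fy"]*c[1]/c[2],d["cx"]+d["fx"]*c[0]/c[2]])
def pts(v):
    x,y,a,q,b=v
    M=R.from_euler('z',a).as_matrix(); o=np.array([x,y,0])
    L=dict(clamp=[0,0,0],tube=[0,0,.05],
     clamp_cap_lug=[-.042+.108*np.cos(q)-.007*np.sin(q),0,.05+.108*np.sin(q)+.007*np.cos(q)],
     clamp_bolt_nut=[.064+.0825*np.sin(b),0,.025+.0825*np.cos(b)])
    return {k:o+M@np.array(p) for k,p in L.items()}
def fit(obs,v0):
    def r(v):
        P=pts(v); return np.concatenate([proj(d,P[k])-at for d,k,at in obs])
    s=least_squares(r,v0,loss='soft_l1',f_scale=2)
    return s.x,r(s.x).reshape(-1,2)
E
python3 - <<'E'
from h import *
S=read_camera("scene");T=read_camera("top")
obs=[]
for d,c,l,n in((S,"scene","clamp",(365,205)),(S,"scene","tube",(343,208)),(S,"scene","clamp_cap_lug",(285,175)),(S,"scene","clamp_bolt_nut",(410,259)),
 (T,"top","clamp",(232,429)),(T,"top","tube",(231,431)),(T,"top","clamp_cap_lug",(256,457)),(T,"top","clamp_bolt_nut",(145,441))):
    D=[x["at"] for x in place_of(c,l) if np.hypot(*(np.array(x["at"])-n))<15]
    obs.append((d,l,np.array(D[0] if D else n)))
    print(c,l,D)
v,r=fit(obs,[.47,-.19,-.08,1.5,1.0])
print(v.round(4));print(r.round(1).tolist())
for k,p in pts(v).items():print(k,p.round(4))
# bits to check
M=R.from_euler('z',v[2]).as_matrix();o=np.array([v[0],v[1],0])
import cv2
im=T["img"].copy()
for p in ([.075,.05,.012],[.075,-.05,.012],[-.075,.05,.012],[-.075,-.05,.012],[0,.14,.05],[0,-.14,.05]):
    a=proj(T,o+M@p);cv2.circle(im,(int(round(a[1])),int(round(a[0]))),2,(0,0,255),-1)
for k,p in pts(v).items():
    a=proj(T,p);cv2.circle(im,(int(round(a[1])),int(round(a[0]))),2,(0,255,0),-1)
cv2.imwrite("pics/t1.png",cv2.resize(im[110:300,320:550],None,fx=3,fy=3))
E
```

```text
scene clamp [[366.8, 207.4]]
scene tube [[343.9, 208.3]]
scene clamp_cap_lug [[285.4, 172.8]]
scene clamp_bolt_nut [[410.5, 262.2]]
top clamp [[234.4, 428.0]]
top tube [[231.7, 434.6]]
top clamp_cap_lug [[251.9, 457.8]]
top clamp_bolt_nut [[147.2, 442.8]]
[ 0.5112 -0.2172 -0.0608  1.4636  1.0244]
[[-3.0, -0.2], [2.9, -5.5], [0.3, 2.5], [-0.2, -0.7], [-1.2, -1.3], [-0.4, 0.7], [1.4, 0.1], [-0.9, -0.9]]
clamp [ 0.5112 -0.2172  0.    ]
tube [ 0.5112 -0.2172  0.05  ]
clamp_cap_lug [ 0.4738 -0.2149  0.1581]
clamp_bolt_nut [ 0.6454 -0.2254  0.0679]
```

View pics/t1.png

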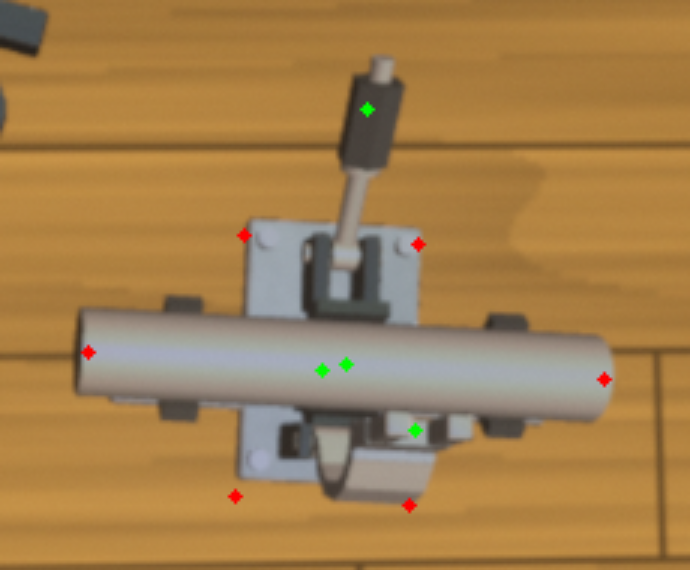

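The fit is good to a few mm. The base outline sits about 8 mm off, and the tube and lug agree. I'll push with closed fingers, jaw axis along the clamp's y. First: raise, turn and travel high past the spare.

```bash
python3 -m inch '[[[0,0,-10,-0.18],[0,0,-10,-0.183],[-50,0,0,0],[-50,0,0,0],[-30,-30,0,0],[0,-50,0,0],[0,-50,0,0],[0,-50,0,0],[0,-50,0,0],[0,-50,0,0]]]' 1 20; python3 -m inch '[[[0,-50,0,0],[0,-50,0,0],[0,-50,0,0],[0,-50,0,0],[0,-50,0,0],[0,-50,0,0],[0,0,0,0],[0,0,0,0]]]'
cat >> h.py <<'E'
def rel(a=-0.0608,o=(.5112,-.2172)):
    s=observe();p=R.from_euler('z',-a).apply(s["tool_pos"]-np.array([*o,0]))
    print("clamp mm",(p*1e3).round(1),"rot",s["tool_rot"].round(3),"F",s["contact_force"].round(1),"t",s["time"]); return p
E
python3 -c "
from h import *
import cv2
rel()
cv2.imwrite('pics/w1.png',read_camera('wrist')['img'])
print(pts([.5112,-.2172,-.0608,1.46,1.02]) and [(l,place_of('wrist',l)) for l in('clamp_cap_lug','tube','clamp')])
"
```

```text
time: 2.35
tool_pos: [0.3288, 0.1891, 0.2469]
tool_rot: [3.141, 0.001, 3.079]
contact_force: [0.6, -0.3, -1.1]
opening: 0.0012
time: 3.35
tool_pos: [0.31, -0.1084, 0.2466]
tool_rot: [3.141, -0.0, 3.078]
contact_force: [-0.6, 0.6, -0.4]
opening: 0.0007
clamp mm [-207.4   96.4  246.6] rot [ 3.141 -0.     3.078] F [-0.6  0.6 -0.4] t 3.35
[('clamp_cap_lug', []), ('tube', []), ('clamp', [])]
```

```bash
python3 -m inch '[[[-25,-50,0,0],[-40,-46,0,0],[-40,0,0,0],[0,0,0,0],[0,0,0,0]]]'
python3 -c "
from h import *
import cv2
rel()
s=observe();d=read_camera('wrist');im=d['img'].copy()
T=np.array(d['T_tool_cam']);A=np.eye(4);A[:3,:3]=R.from_euler('xyz',s['tool_rot']).as_matrix();A[:3,3]=s['tool_pos'];W=np.linalg.inv(A@T)
for k,p in pts([.5112,-.2172,-.0608,1.4636,1.0244]).items():
    c=W[:3,:3]@p+W[:3,3];u=d['cx']+d['fx']*c[0]/c[2];v=d['cy']+d['fy']*c[1]/c[2];print(k,'pred',[round(v),round(u)],[(x['at'],round(x['conf'],2)) for x in place_of('wrist',k)],d['fx']/c[2])
    if abs(u)<2000 and abs(v)<2000: cv2.circle(im,(int(u),int(v)),3,(0,255,0),-1)
cv2.imwrite('pics/w1.png',im)
"
```

```text
time: 4.18
tool_pos: [0.4086, -0.2101, 0.2464]
tool_rot: [3.141, -0.001, 3.081]
contact_force: [-0.7, -0.6, 0.6]
opening: 0.0005
clamp mm [-102.9    0.9  246.4] rot [ 3.141e+00 -1.000e-03  3.081e+00] F [-0.7 -0.6  0.6] t 4.175
clamp pred [292, 321] [([288.2, 317.3], 0.61)] 873.3622506498625
tube pred [312, 321] [] 980.5556844065945
clamp_cap_lug pred [335, 321] [] 1387.1016149249247
clamp_bolt_nut pred [433, 321] [] 928.9087014177168
```

View pics/w1.png

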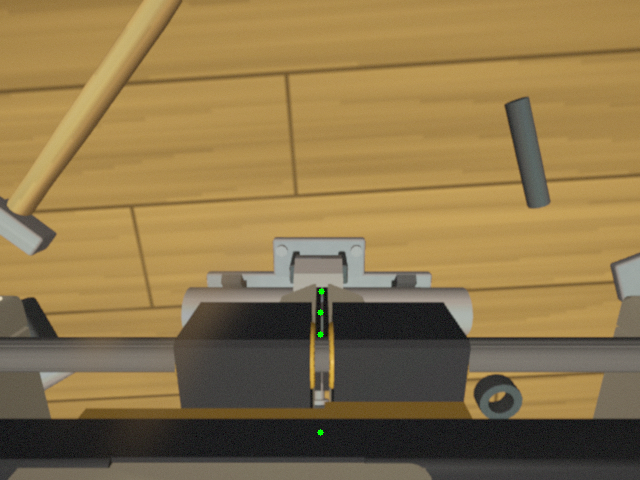

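The jaw line is centred on the clamp: base centre near column 320 and the fingers' seam at 320. I'll descend behind the lug, then push it over along its arc.

```bash
python3 -m inch '[[[0,0,40,0],[0,0,40,0],[0,0,20,0],[-15,0,0,0],[-15,0,0,0],[-12,0,0,0],[-12,0,0,0],[-10,0,1,0],[-10,0,1,0],[0,0,0,0]]]'
python3 -c "
from h import *
rel()
import cv2;d=read_camera('scene');cv2.imwrite('pics/s2.png',cv2.resize(d['img'][180:460,60:340],None,fx=2,fy=2));print(place_of('scene','clamp_cap_lug'))"
```

```text
time: 5.68
tool_pos: [0.4834, -0.2159, 0.1444]
tool_rot: [3.141, 0.0, 3.079]
contact_force: [-0.7, 0.6, -0.1]
opening: 0.0005
clamp mm [-27.8  -0.4 144.4] rot [3.141 0.    3.079] F [-0.7  0.6 -0.1] t 5.675
[{'at': [303.2, 187.4], 'conf': 0.81}]
```

View pics/s2.png

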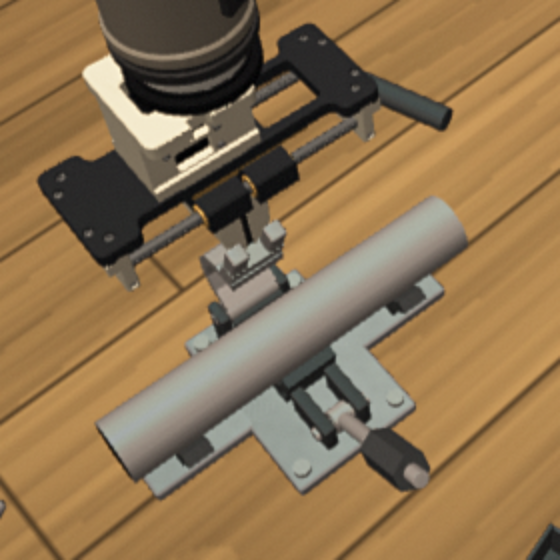

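The fingers sit behind the lug, which has leaned over (scene lug moved from (285,173) to (303,187)). I'll continue along the arc.

```bash
python3 -m inch '[[[-9,0,3,0],[-8,0,4,0],[-8,0,5,0],[-8,0,5,0],[-7,0,6,0],[-7,0,7,0],[-6,0,7,0],[-6,0,8,0],[-4,0,8,0],[-4,0,9,0]]]'
python3 -c "
from h import *
rel()"
```

```text
time: 7.02
tool_pos: [0.5498, -0.22, 0.082]
tool_rot: [3.141, -0.0, 3.079]
contact_force: [0.8, -0.0, 2.6]
opening: 0.0005
clamp mm [38.7 -0.5 82. ] rot [ 3.141 -0.     3.079] F [ 0.8 -0.   2.6] t 7.025
```

```bash
python3 -m inch '[[[-3,0,7,0],[-3,0,6,0],[-1,0,4,0],[0,0,2,0],[0,0,1,0],[0,0,0,0],[0,0,0,0]]]'
python3 -c "
from h import *
rel()"
```

```text
time: 7.9
tool_pos: [0.5565, -0.2203, 0.0632]
tool_rot: [3.141, -0.0, 3.079]
contact_force: [-3.1, 1.5, 6.1]
opening: 0.0005
clamp mm [45.4 -0.3 63.2] rot [ 3.141 -0.     3.079] F [-3.1  1.5  6.1] t 7.9
```

```bash
python3 -m inch '[[[0,0,1,0],[0,0,1,0],[0,0,0,0],[0,0,0,0]]]'; python3 -c "
from h import *
rel()"; python3 -m inch '[[[0,0,-5,0],[0,0,-40,0],[0,0,-50,0],[-40,0,-20,0],[-50,0,0,0],[-50,0,0,0],[-25,0,0,0],[0,0,0,0],[0,0,0,0]]]'; python3 - <<'E'
from h import *
import cv2
rel()
obs=[]
S=read_camera("scene");cv2.imwrite('pics/s3.png',cv2.resize(S['img'][180:460,60:340],None,fx=2,fy=2))
T=read_camera("top")
for d,c in((S,"scene"),(T,"top")):
    for l in("clamp_cap_lug","clamp_bolt_nut"):print(c,l,[(x["at"],round(x["conf"],2))for x in place_of(c,l)],{q:proj(d,pts([.5112,-.2172,-.0608,q,1.0244])[l]).round() for q in(0,.12,.3)})
E
```

```text
time: 8.4
tool_pos: [0.5566, -0.2204, 0.063]
tool_rot: [-3.141, 0.001, 3.079]
contact_force: [-6.8, 4.0, 17.7]
opening: 0.0004
clamp mm [45.5 -0.4 63. ] rot [-3.141e+00  1.000e-03  3.079e+00] F [-6.8  4.  17.7] t 8.4
time: 9.52
tool_pos: [0.7206, -0.231, 0.1753]
tool_rot: [3.141, -0.001, 3.079]
contact_force: [-0.2, -0.6, -0.2]
opening: 0.0003
clamp mm [209.8  -1.  175.3] rot [ 3.141e+00 -1.000e-03  3.079e+00] F [-0.2 -0.6 -0.2] t 9.525
scene clamp_cap_lug [([377.0, 229.4], 0.82)] {0: array([377., 230.]), 0.12: array([372., 229.]), 0.3: array([362., 225.])}
scene clamp_bolt_nut [] {0: array([410., 261.]), 0.12: array([410., 261.]), 0.3: array([410., 261.])}
top clamp_cap_lug [] {0: array([190., 438.]), 0.12: array([190., 441.]), 0.3: array([191., 444.])}
top clamp_bolt_nut [([145.6, 442.1], 0.84)] {0: array([146., 442.]), 0.12: array([146., 442.]), 0.3: array([146., 442.])}
```

View pics/s3.png

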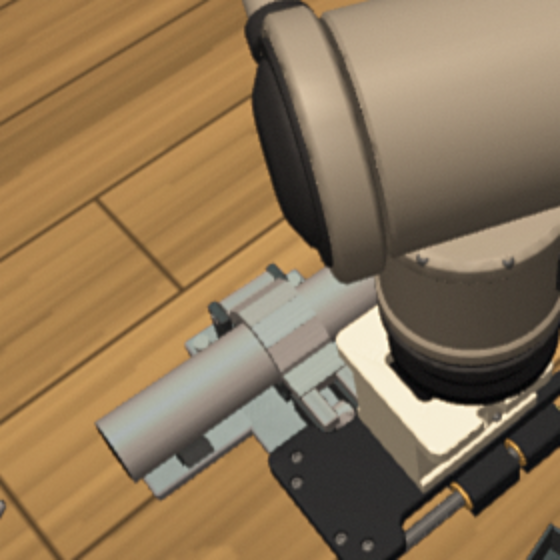

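The cap is down: 18 N at z=63 with the tip stopped, and the lug is at its predicted pixel (377,230). The bolt is unmoved. Next: come down just beyond the bolt's end and push it back, rising as it goes.

```bash
python3 -m inch '[[[14,0,0,0],[13,1,0,0],[0,0,40,0],[0,0,40,0],[0,0,27,0],[0,0,0,0],[5,0,0,0],[5,0,0,0],[7,0,1,0],[7,0,2,0]]]'
python3 -c "
from h import *
rel()"
```

```text
time: 11.08
tool_pos: [0.6784, -0.2278, 0.0719]
tool_rot: [-3.137, 0.023, 3.079]
contact_force: [26.4, 1.3, 15.2]
opening: 0.0003
clamp mm [167.6  -0.4  71.9] rot [-3.137  0.023  3.079] F [26.4  1.3 15.2] t 11.075
```

I rowed downward instead of up, and the push jammed through the pivot. Backing off, then rising properly.

```bash
python3 -m inch '[[[-10,0,-3,0],[-10,0,-3,0],[0,0,0,0],[0,0,0,0]]]'
python3 - <<'E'
from h import *
import cv2
rel()
S=read_camera("scene");cv2.imwrite('pics/s4.png',cv2.resize(S['img'][180:480,60:360],None,fx=2,fy=2))
T=read_camera("top");print([(x["at"],round(x["conf"],2))for x in place_of("top","clamp_bolt_nut")])
cv2.imwrite('pics/t4.png',cv2.resize(T['img'][60:280,340:540],None,fx=2.7,fy=2.7))
E
```

```text
time: 11.58
tool_pos: [0.6899, -0.2279, 0.0718]
tool_rot: [3.141, -0.0, 3.079]
contact_force: [-0.3, -1.1, -0.0]
opening: 0.0005
clamp mm [179.1   0.2  71.8] rot [ 3.141 -0.     3.079] F [-0.3 -1.1 -0. ] t 11.575
[([145.3, 444.3], 0.87)]
```

View pics/s4.png

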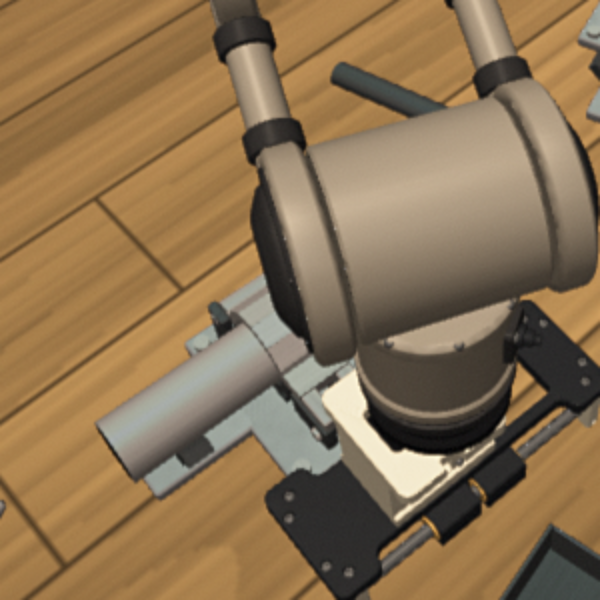

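The bolt is unmoved and the tool is now free (0 N). I'll push again, rising at the rate of the bolt's end.

```bash
python3 -m inch '[[[5,0,0,0],[3,0,-3,0],[3,0,-5,0],[4,0,-5,0],[4,0,-5,0],[4,0,-4,0],[0,0,0,0]]]'
python3 -c "
from h import *
rel();read_camera('top');print(place_of('top','clamp_bolt_nut'))"
```

```text
time: 12.6
tool_pos: [0.6676, -0.2266, 0.0946]
tool_rot: [-3.141, 0.001, 3.079]
contact_force: [1.4, -0.1, 1.0]
opening: 0.0006
clamp mm [1.567e+02 1.000e-01 9.460e+01] rot [-3.141e+00  1.000e-03  3.079e+00] F [ 1.4 -0.1  1. ] t 12.6
[{'at': [151.2, 444.0], 'conf': 0.56}]
```

The bolt is now moving at a low force (1.4 N). Continuing.

```bash
python3 -m inch '[[[5,0,-4,0],[5,0,-3,0],[6,0,-3,0],[7,0,-2,0],[7,0,0,0],[8,0,0,0],[8,0,0,0],[8,0,0,0],[0,0,0,0]]]'
python3 -c "
from h import *
rel()"
```

```text
time: 13.82
tool_pos: [0.6122, -0.2231, 0.1054]
tool_rot: [3.141, -0.002, 3.078]
contact_force: [1.1, -0.0, 2.0]
opening: 0.0005
clamp mm [101.2   0.3 105.4] rot [ 3.141e+00 -2.000e-03  3.078e+00] F [ 1.1 -0.   2. ] t 13.825
```

```bash
python3 -m inch '[[[5,0,0,0],[4,0,0,0],[3,0,0,0],[2,0,0,0],[0,0,0,0],[0,0,0,0]]]'
python3 -c "
from h import *
rel()"
```

```text
time: 14.58
tool_pos: [0.5994, -0.2219, 0.1054]
tool_rot: [3.141, -0.001, 3.079]
contact_force: [0.4, 0.1, 0.8]
opening: 0.0006
clamp mm [ 88.3   0.7 105.4] rot [ 3.141e+00 -1.000e-03  3.079e+00] F [0.4 0.1 0.8] t 14.575
```

```bash
python3 -m inch '[[[1,0,0,0],[1,0,0,0],[1,0,0,0],[0,0,0,0]]]'; python3 -m inch '[[[1,0,0,0],[1,0,0,0],[0,0,0,0]]]'
python3 -c "
from h import *
rel()"
```

```text
time: 15.08
tool_pos: [0.5986, -0.222, 0.1057]
tool_rot: [-3.141, 0.005, 3.079]
contact_force: [8.4, -0.2, -4.1]
opening: 0.0003
time: 15.45
tool_pos: [0.5981, -0.2224, 0.1061]
tool_rot: [-3.14, 0.008, 3.079]
contact_force: [13.8, -1.2, -6.0]
opening: 0.0002
clamp mm [8.710e+01 1.000e-01 1.061e+02] rot [-3.14   0.008  3.079] F [13.8 -1.2 -6. ] t 15.45
```

The force rises against a stop at x=87.1 mm, where an upright bolt predicts 87.5. Backing off and clearing away for the check.

```bash
python3 -m inch '[[[-10,0,0,0],[-20,0,-10,0],[-20,0,-40,0],[0,0,-50,0],[0,40,-40,0],[0,60,0,0],[0,60,0,0],[20,60,0,0],[0,0,0,0],[0,0,0,0]]]'
python3 - <<'E'
from h import *
import cv2
rel()
S=read_camera("scene");T=read_camera("top")
for d,c in((S,"scene"),(T,"top")):
    for l in("clamp_cap_lug","clamp_bolt_nut","tube"):print(c,l,[(x["at"],round(x["conf"],2))for x in place_of(c,l)],[proj(d,pts([.5112,-.2172,-.0608,q,q])[l]).round() for q in(0,.12)])
a=cv2.resize(S['img'][240:480,60:360],None,fx=1.6,fy=1.6);b=cv2.resize(T['img'][110:300,330:540],None,fx=1.5,fy=1.5)
w=max(a.shape[1],b.shape[1]);o=np.zeros((600,800,3),np.uint8);o[:a.shape[0],:a.shape[1]]=a;o[:b.shape[0],a.shape[1]:a.shape[1]+b.shape[1]]=b
cv2.imwrite('pics/f.png',o[:390])
E
```

```text
time: 16.7
tool_pos: [0.6384, -0.0051, 0.2457]
tool_rot: [-3.141, -0.001, 3.079]
contact_force: [0.7, -1.1, -1.6]
opening: 0.0008
clamp mm [114.1 219.4 245.7] rot [-3.141e+00 -1.000e-03  3.079e+00] F [ 0.7 -1.1 -1.6] t 16.7
scene clamp_cap_lug [] [array([377., 230.]), array([372., 229.])]
scene clamp_bolt_nut [([359.7, 224.8], 0.94)] [array([358., 226.]), array([363., 230.])]
scene tube [([342.7, 206.2], 0.95)] [array([347., 203.]), array([347., 203.])]
top clamp_cap_lug [([189.6, 438.3], 0.61)] [array([190., 438.]), array([190., 441.])]
top clamp_bolt_nut [([186.8, 450.1], 0.88)] [array([186., 448.]), array([180., 449.])]
top tube [] [array([231., 435.]), array([231., 435.])]
```

View pics/f.png

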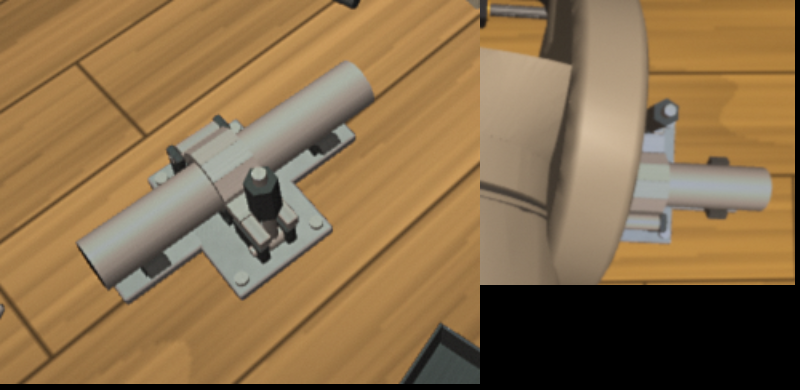

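The bolt stands upright in the slot with the cap down, and the tube is in place (scene nut (360,225) against (358,226) predicted).

```bash
python3 -c "
from cell import *
print(hand_in())"
```

```text
the job is handed in; nothing more can be done
None
```

I closed the clamp holding the tube and handed the job in at about 17 s of robot time. With closed fingers I pushed the hinged half fully down, then swung the bolt up into the slot.

**Last checks:**
- **Hinged half:** the fingers met a hard stop at z = 63 mm (18 N). The lug shows at its predicted fully-down pixel in the top view, but the detector did not find it in the last scene picture.
- **Bolt:** the fingers met a stop at x = 87.1 mm, against 87.5 mm predicted for upright. The nut shows within about 2 pixels of upright in both views.
- **Tube:** its detected position in the scene view moved by only about 2 pixels from the start. The arm hid it from the detector in the last top view.
- **Spare clamp:** I only passed high over it. I did not look at it again at the end.

**Problems on the way:**
- My first push on the bolt jammed at about 30 N because I moved the tool down instead of up. I backed off and the bolt had not moved; the second push worked.
- The base outline sat about 8 mm off my fitted pose. The other measurements agreed to within a few millimetres, so I put this down to the base not being centred on the clamp's origin.

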